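# Set the inclined rotary stage to 120 degrees and clamp it

## Task

Free the clamp of the inclined rotary stage by swinging its red lever fully outward, away from the dial, and turn the graduated dial by its black grip until it reads 120 degrees at the white index line, within 3 degrees. The scale counts clockwise from the red zero line (short lines every 10 degrees, long ones every 30), so 120 is the fourth long line after it. Then swing the lever all the way home again so that the dial is clamped at 120, and leave the things round about where they stand.

Things in the scene. Friction and masses are not known exactly. Their poses are not given: they have to be found in the camera images.
- stage: Fixed stand of the rotary stage: base plate 200 x 190 mm with a sloping face plate 180 x 208 mm. Origin on the table, 105 mm below the point where the dial axis meets the face. z up, x to the back. The face slopes 30 degrees down to the front: in this frame its outward normal is (-0.5, 0, 0.866), uphill along it is (0.866, 0, 0.5), y runs across it. Position and yaw vary.
- dial_grip (a point): Point on the dial axis at mid-length of the black fluted round grip (diameter 40 mm, 40 mm long): the grip's free end is 18 mm above this point and the dial disc (diameter 130 mm) 22 mm below it, along the axis. The frame turns with the dial: z is the dial axis, out of the face; x points to the red zero line.
- index (a point): Where the white index line, on the black block at the uphill edge of the dial (straight uphill of the dial axis), meets the scale. The block is 22 mm wide and its top is level with the disc. Axes as stage.
- zero_line (a point): Outer end of the red zero line, on the dial's rim (64 mm from the axis). The scale is black lines on the bare metal disc, every 10 degrees, longer at every 30, counted clockwise from the red line seen from outside the face. Frame turns with the dial as dial_grip.
- dial (a joint): Reading at the index, rad: 0 with the red line at the index, 2.094 = 120 degrees. Grows as the dial turns anticlockwise seen from outside the face (right-handed about the outward normal); range -1.5 to 3.0. Starts at -0.5 to 0.4, so it must turn by 1.7 to 2.6 rad: two grasps or more for most wrists. Friction when free about 0.25 N m; stays where left; clamped it holds against about 1.5 N m.
- clamp (a joint): Angle of the red lever, rad: 0 home (clamped, pointing straight downhill), 1.2 fully out (free). Grows as it swings anticlockwise seen from outside the face, outward to the right of the dial. Below about 0.27 its brass pad presses on the dial's rim. It stays where it is left and needs about 5 N at its knob to move.
- clamp_knob (a point): A point on the centre line of the upright red knob at the lever's end (diameter 15 mm; its free end is 16 mm beyond this point and its foot 20 mm below, where it widens to 18 mm on the lever arm). Its z is the outward face normal; its x points from the knob to the pivot.
- clamp_pivot (a point): A point on the lever's pivot axis, at the same height over the face as clamp_knob and 60 mm from it; on the face it lies 96 mm to the right (-y of stage) of the dial axis. z is the outward face normal.
- mug_a: Orange mug, 101 mm high; bystander. Origin under its centre.
- clean_bottle: Grey bottle with a blue cap, 56 mm across, 143 mm high; bystander. Origin under its centre.
- oil_bottle: White oil bottle with a red tip, 43 mm across, 118 mm high; bystander. Origin under its centre.
- multimeter: Orange and black multimeter lying on its back, 139 x 74 x 48 mm; bystander. Origin under its centre.
- screw_dish: Round steel dish of screws, 97 mm across, 25 mm high; bystander. Origin under its centre.
- gear_24: Steel spur gear, 48 mm across, 18 mm high; bystander. Origin under its centre.
- t_handle_key: Hex key with a red T-handle, 146 x 85 x 18 mm; bystander. Origin under its centre.
- teach_pendant: Dark teach pendant with a red button, 156 x 191 x 62 mm; bystander. Origin under its centre.

How it is judged:
By the outcome, as a careful person would: the job done as asked, in the order asked, and still so for the second after the job is handed in, with the robot touching nothing.
It also fails if it takes over 72 s, if anything falls off the work surface, if the arm or the gripper's body presses on something with over 40 N, if the wrist force passes 120 N, or if a joint passes its speed limit or range.

## Robot

A 6-joint arm with a two-finger parallel gripper is mounted at the origin on a cart in front of the work surface, level with it; the furniture and walls round the work are solid. World frame = base frame: x ahead of the robot, y to its left, z up, the work surface at z = 0. Lengths are in m, angles in rad, forces in N, time in s.
With the tool pointing down it reaches from about 0.3 to 1 m from the base axis. Payload 5.1 kg.
Tool frame: the origin (TCP) lies at the centre of the arm's flange, where the gripper is bolted on; the fingertips stand 190 mm ahead of it and the grasp point (between the pads) lies 171 mm ahead of it; z points along the fingers, y is the direction in which the jaws open and shut (so a half turn about z gives the same grasp; the last joint's range is limited). The gripper opens to 95 mm and grips with 3 to 60 N. Pads are 20 mm wide; open, the fingers measure 119 mm over their backs; the gripper's body (75 mm by 180 mm) begins 59 mm behind the grasp point.
Start: joints at [-1.301, 0.124, 1.65, -0, 1.367, -0.083], TCP at [0.225, -0.61, 0.405] pointing down, gripper open.
Joint ranges: [-2.61, 2.61], [-1.02, 2.33], [0.03, 2.71], [-1.35, 4.49], [0.32, 2.68], [-2.91, 2.91]. Speed limits (rad/s): [2.57, 2.57, 3.14, 3.14, 3.14, 3.14].

## Interface

Orientations are given as [roll, pitch, yaw] about the fixed x, y, z axes, in that order (R = Rz(yaw) Ry(pitch) Rx(roll)).
In Python, from plant import ctrl gives the robot as it stands.
- The arm moves only by the tool apply_moves, never from a script. Its argument "motion" is text: rows parted by semicolons, each of 7 numbers parted by spaces: the shift along the world's x, y, z each as a share of 0.12 m, from -1 to 1, then the turn, a rotation vector about the world's x, y, z each as a share of 30 degrees, from -1 to 1, then the closure, from 0 (fully open) to 1 (shut). A call has 1 to 8 rows; each row is the pose to reach, as a shift and turn from the pose commanded when the call began; what a row does not reach only later rows make up. A row lasts 1/12 s, in which the tool goes at most 41.7 mm and 7.16 degrees, less where a joint would pass 70% of its speed; a pose out of reach is approached as far as the arm can. A call with a number of a shift or a turn outside -1 to 1 is refused whole. A call with a gripper value outside its range is refused whole. The fingers move at their own pace and stop on an object; "squeeze" is the grip in N (left out, the last holds). Time passes only in rows, so rows that repeat a pose let the fingers close. It gives the time, the measured TCP pose, the force and the opening at its end, in the units of the state.
- ctrl.state(): the state, without advancing time (a new reading comes with each control period).
- ctrl.snapshot(name): name is "side" or "top"; returns a dict with "image" (480x640x3 uint8, red, green, blue), "range_z" (480x640 float32, m along the optical axis (not along the pixel's ray), 0 where there is no reading), "camera_matrix" (3x3 intrinsics, pixels), "k1" (the pictures are not rectified: a ray, as slopes to the right and down, at radius r is drawn at 1 + k1 r^2 times it, then the intrinsics apply), "cam_to_world" (4x4, takes a point from camera to world coordinates). Camera axes: x right, y up, looking along -z (the intrinsics and any distortion apply to the point x, -y, -z); pixel columns grow to the right and rows downward; lengths in m; the calibration is good to about 2 mm. A picture is of the moment at which its call begins.
- ctrl.close_job(): hands the job in, once; it reports no verdict.
The state is a dict: "time_s": time; "qpos": joint angles; "qd": joint speeds; "joint_torque": joint torques, N m; "position": TCP position; "eef_rot": TCP orientation; "contact_force": force on the tool from outside, world axes, zero at the start; "torque": the same for the moment, N m; "opening": opening from 0.0 (shut) to 1.0 (fully open).
Only numpy, scipy, OpenCV 4.12 (cv2) and the standard library are available. Lean on these libraries where they do the work, as an engineer would, in place of code of your own. Each camera call takes 0.05 s, during which the arm holds its last target. There are 200 camera calls.

## Working session

There is one attempt and no reset: what is moved stays moved. The work goes in short steps, Python scripts to look and compute and a tool call to move; the robot and the scene stay as the last step left them, time stands still between calls to the robot, and variables do not carry over. Pictures are saved under pics/ and viewed, about 8 in all and at most 12, crops included, and the job is handed in when it is done.

Besides the shell and the picture viewer there is one more tool, called in YAML: its name, and indented under it one key for each argument. apply_moves: Moves the arm, as the interface text tells. Shift numbers are shares of 0.12 m and turn numbers shares of 30 degrees, none past 1 either way. Its arguments: {"type":"object","properties":{"motion":{"type":"string"},"squeeze":{"type":"number"}},"required":["motion"]}

```bash
ls; mkdir -p pics; python3 - <<'E'
from plant import ctrl
import cv2,numpy as np
s=ctrl.state(); print(s)
for n in("side","top"):
    d=ctrl.snapshot(n); cv2.imwrite(f"pics/{n}0.png",d["image"][:,:,::-1]); np.savez(f"{n}0.npz",**d)
    print(n,d["camera_matrix"].tolist(),d["k1"],d["cam_to_world"].round(3).tolist())
E
```

```text
pics
{'time_s': 0.0, 'qpos': array([-1.30061985e+00,  1.24453191e-01,  1.65161879e+00, -2.08968596e-07,
        1.36749647e+00, -8.25612966e-02]), 'qd': array([ 0.00110529, -0.00134365, -0.00238733,  0.00171491, -0.00123856,
       -0.00100928]), 'joint_torque': array([ 2.39607114e-03, -4.17599952e+01, -3.59929204e+01,  7.76474155e-02,
        4.90697008e-02, -1.50468559e-04]), 'position': array([ 0.22448522, -0.60974468,  0.40355291]), 'eef_rot': array([-3.13962358e+00, -1.62734528e-04,  3.52737654e-01]), 'contact_force': array([ 0.36974614, -0.17207399, -0.27277297]), 'torque': array([0.03083644, 0.02407772, 0.01545939]), 'opening': 0.9961890766911371}
side [[554.489315746131, 0.0, 323.2708918566646], [0.0, 554.489315746131, 235.08274367005433], [0.0, 0.0, 1.0]] 0.037315030594369525 [[0.908, 0.34, -0.245, 0.225], [-0.419, 0.723, -0.549, -0.776], [-0.01, 0.602, 0.799, 1.283], [0.0, 0.0, 0.0, 1.0]]
top [[503.72276943280104, 0.0, 319.53746293865674], [0.0, 503.72276943280104, 239.95089569891474], [0.0, 0.0, 1.0]] -0.02430948216247677 [[0.016, 0.987, -0.16, 0.405], [-1.0, 0.018, 0.012, 0.044], [0.015, 0.16, 0.987, 1.284], [0.0, 0.0, 0.0, 1.0]]
```

View pics/top0.png

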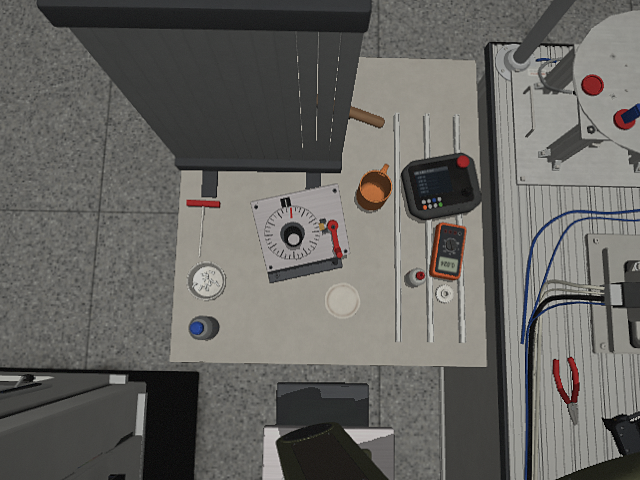

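View pics/side0.png

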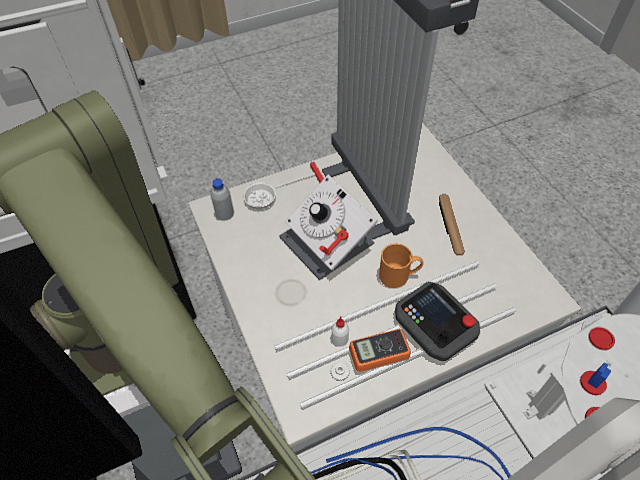

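```bash
cat > h.py <<'E'
import numpy as np,cv2
def cloud(d):
    K=d["camera_matrix"];T=d["cam_to_world"];z=d["range_z"]
    v,u=np.mgrid[0:480,0:640]
    pts=np.stack([u,v],-1).reshape(-1,1,2).astype(float)
    n=cv2.undistortPoints(pts,K,np.array([float(d["k1"]),0,0,0,0.]),None,None).reshape(480,640,2)
    c=np.stack([n[...,0]*z,-n[...,1]*z,-z],-1)
    return c@T[:3,:3].T+T[:3,3]
def rays(d,uv):
    n=cv2.undistortPoints(np.array(uv,float).reshape(-1,1,2),d["camera_matrix"],np.array([float(d["k1"]),0,0,0,0.]),None,None).reshape(-1,2)
    T=d["cam_to_world"];r=np.c_[n[:,0],-n[:,1],-np.ones(len(n))]@T[:3,:3].T
    return T[:3,3],r
def onplane(d,uv,p,n):
    o,r=rays(d,uv);return o+r*(((p-o)@n)/(r@n))[:,None]
E
python3 - <<'E'
from h import *
for nm,roi in(("top",(240,360,180,285)),("side",(275,385,170,280))):
    d=np.load(nm+"0.npz");P=cloud(d);im=d["image"].astype(int)
    m=np.zeros((480,640),bool);m[roi[2]:roi[3],roi[0]:roi[1]]=1
    m&=d["range_z"]>0
    q=P[m];t=q[(q[:,2]>0.04)]
    # RANSAC plane
    rng=np.random.default_rng(0);best=0
    for _ in range(500):
        a=t[rng.choice(len(t),3,False)];n=np.cross(a[1]-a[0],a[2]-a[0]);n/=np.linalg.norm(n)+1e-12
        if n[2]<0:n=-n
        if abs(n[2]-.866)>.05: continue
        k=abs((t-a[0])@n)<.003
        if k.sum()>best:best=k.sum();bk=k
    c=t[bk].mean(0);n=np.linalg.svd(t[bk]-c)[2][2];n*=np.sign(n[2])
    yaw=np.arctan2(-n[1],-n[0]);print(nm,best,len(t),"n",n.round(3),"yaw",np.degrees(yaw).round(1),c.round(3))
    up=np.array([.866*np.cos(yaw),.866*np.sin(yaw),.5]);yy=np.array([-np.sin(yaw),np.cos(yaw),0])
    h=(P-c)@n
    print(np.histogram(h[m&(P[...,2]>.04)],np.arange(-.02,.08,.004)))
    A=m&(h>.03)&(P[...,2]>.04)
    g=P[A];print("high pts",len(g),"max",h[A].max())
    k=h[A]>np.percentile(h[A],50)
    for lo in(.03,.04,.045,.05):
        B=A&(h>lo);b=P[B];print(lo,B.sum(),b.mean(0).round(4),"px",np.argwhere(B).mean(0).round(1)[::-1])
    red=m&(im[...,0]>150)&(im[...,1]<80)&(im[...,2]<80)
    vu=np.argwhere(red);print("red",len(vu))
    for v,u in vu[::6]: print((u,v),P[v,u].round(3),round(h[v,u],3),end=";")
    print()
E
python3 - <<'E'
import cv2
a=cv2.imread("pics/top0.png")[175:285,235:365];b=cv2.imread("pics/side0.png")[165:285,270:390]
a=cv2.resize(a,(520,440),interpolation=cv2.INTER_CUBIC)
cv2.imwrite("pics/crop0.png",a)
E
```

```text
top 2803 6313 n [-0.488 -0.118  0.865] yaw 13.5 [0.634 0.067 0.111]
(array([   0,    4,   26,  134, 1488, 1732,  216,  290, 1286,  524,   75,
        120,   47,   17,   14,   15,   15,   51,  153,   52,   17,    6,
          0,    0]), array([-0.02 , -0.016, -0.012, -0.008, -0.004,  0.   ,  0.004,  0.008,
        0.012,  0.016,  0.02 ,  0.024,  0.028,  0.032,  0.036,  0.04 ,
        0.044,  0.048,  0.052,  0.056,  0.06 ,  0.064,  0.068,  0.072,
        0.076]))
high pts 354 max 0.06571123927467709
0.03 354 [0.5925 0.0711 0.1471] px [301.4 238.5]
0.04 309 [0.5899 0.0738 0.1488] px [300.2 239.5]
0.045 287 [0.5893 0.0746 0.1496] px [299.8 239.7]
0.05 260 [0.5883 0.0747 0.1498] px [299.8 240.1]
red 124
(np.int64(290), np.int64(208)) [0.663 0.099 0.147] 0.014;(np.int64(330), np.int64(222)) [0.635 0.006 0.132] 0.025;(np.int64(330), np.int64(223)) [0.633 0.006 0.132] 0.026;(np.int64(336), np.int64(223)) [ 0.634 -0.008  0.128] 0.024;(np.int64(328), np.int64(225)) [0.628 0.011 0.132] 0.028;(np.int64(328), np.int64(226)) [0.625 0.011 0.134] 0.031;(np.int64(330), np.int64(227)) [0.624 0.006 0.1
[... 2735 characters left out ...]
nt64(241)) [ 0.608 -0.004  0.114] 0.024;(np.int64(337), np.int64(242)) [ 0.607 -0.008  0.115] 0.026;(np.int64(337), np.int64(243)) [ 0.607 -0.008  0.11 ] 0.022;(np.int64(331), np.int64(245)) [ 0.591 -0.004  0.106] 0.026;(np.int64(322), np.int64(246)) [ 0.562 -0.012  0.129] 0.061;(np.int64(320), np.int64(247)) [ 0.556 -0.013  0.129] 0.064;(np.int64(331), np.int64(247)) [ 0.588 -0.01   0.106] 0.028;(np.int64(323), np.int64(248)) [ 0.561 -0.02   0.13 ] 0.063;(np.int64(320), np.int64(249)) [ 0.554 -0.016  0.124] 0.061;(np.int64(330), np.int64(249)) [ 0.585 -0.012  0.101] 0.026;(np.int64(328), np.int64(251)) [ 0.575 -0.02   0.108] 0.037;(np.int64(329), np.int64(253)) [ 0.578 -0.019  0.096] 0.026;
```

View pics/crop0.png

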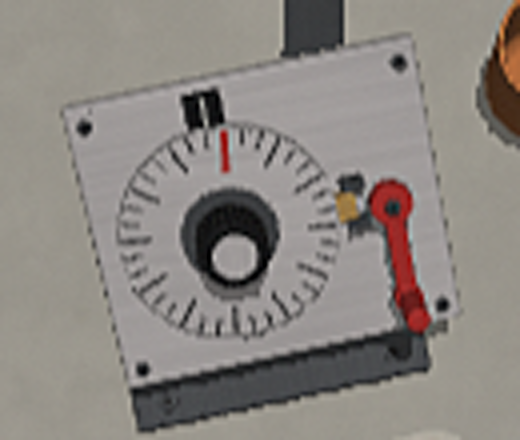

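```bash
python3 - <<'E'
from h import *
D={n:np.load(n+"0.npz") for n in("top","side")}
# white cap blob in grip
uv={}
for n,(u0,v0,r) in {"top":(294,239.5,6),"side":(318,211,9)}.items():
    im=D[n]["image"].astype(int).min(2);v,u=np.mgrid[0:480,0:640]
    roi=(np.hypot(u-u0,v-v0)<r)
    m=(roi&(im>110)).astype(np.uint8)
    k,l,st,ce=cv2.connectedComponentsWithStats(m);i=1+st[1:,4].argmax();print(n,st[i],ce[i]);uv[n]=ce[i]
def tri(uv):
    A=0;b=0
    for n in D:
        o,r=rays(D[n],uv[n]);r=r[0]/np.linalg.norm(r[0]);M=np.eye(3)-np.outer(r,r);A=A+M;b=b+M@o
    p=np.linalg.solve(A,b)
    for n in D:
        o,r=rays(D[n],uv[n]);r=r[0]/np.linalg.norm(r[0]);print(n,"miss mm",1e3*np.linalg.norm((np.eye(3)-np.outer(r,r))@(p-o)))
    return p
cap=tri(uv);print("cap",cap.round(4))
# red knob tip: blobs
kn={}
for n in D:
    P=cloud(D[n]);im=D[n]["image"].astype(int);R=(im[...,0]>1.8*im[...,1])&(im[...,0]>90)&(im[...,0]>1.8*im[...,2])
    vv,uu=np.nonzero(R);print(n,len(vv))
    h=(P-cap)@np.array([-.486,-.119,.866])
    m=R&(abs(h-.004)<.012)&(np.linalg.norm(P-cap,axis=-1)<.2)
    q=np.argwhere(m);print("knob px",q.mean(0)[::-1],len(q),P[m].mean(0).round(4),"hrel",np.sort(h[m])[[0,len(q)//2,-1]].round(4));print(q[:,::-1].tolist())
# Face edges corners for yaw; mug, column
for n in D:
    P=cloud(D[n])
    im=D[n]["image"]
    m=(P[...,0]>.4)&(P[...,0]<1.1)&(abs(P[...,1])<.5)&(P[...,2]>.25);print(n,"tall things x min",np.percentile(P[m][:,0],[0.5,5]) if m.any() else None, P[m].min(0),P[m].max(0))
    o=(im[...,0]>150)&(im[...,1]>60)&(im[...,1]<140)&(im[...,2]<80)&(P[...,2]>.06)&(P[...,2]<.13);print("mug",P[o].mean(0),P[o].min(0),P[o].max(0))
# face boundary: bright pixels -> minAreaRect on face plane (top)
d=D["top"];g=d["image"].astype(int)
from numpy.linalg import norm
P=cloud(d);n0=np.array([-.486,-.119,.866]);h=(P-cap)@n0+.054
m=(abs(h)<.006)&(P[...,2]>.04)&(np.linalg.norm(P-cap,axis=-1)<.2)
m=cv2.morphologyEx(m.astype(np.uint8),cv2.MORPH_CLOSE,np.ones((7,7)))
c=max(cv2.findContours(m,cv2.RETR_EXTERNAL,cv2.CHAIN_APPROX_NONE)[0],key=cv2.contourArea)
W=onplane(d,c.reshape(-1,2),cap-.054*n0,n0)
yy=np.array([.238,-.971,0])*-1;yy/=norm(yy);up=np.cross(yy,n0)
ab=np.c_[(W-cap)@yy,(W-cap)@up].astype(np.float32);print("rect(y,up) rel cap",cv2.minAreaRect(ab))
E
```

```text
top [289 234  10  11  91] [293.52747253 238.94505495]
side [311 204   9  10  72] [315.  208.5]
top miss mm 0.7333439512862322
side miss mm 0.7333439512862153
cap [0.5891 0.0892 0.1549]
top 1683
knob px [339.11764706 253.29411765] 34 [ 0.5624 -0.0161  0.1292] hrel [-0.0076  0.004   0.0082]
[[337, 250], [338, 250], [339, 250], [340, 250], [338, 251], [339, 251], [340, 251], [337, 252], [338, 252], [339, 252], [340, 252], [341, 252], [337, 253], [338, 253], [339, 253], [340, 253], [341, 253], [337, 254], [338, 254], [339, 254], [340, 254], [341, 254], [342, 254], [337, 255], [338, 255], [339, 255], [340, 255], [341, 255], [342, 255], [337, 256], [338, 256], [339, 256], [340, 256], [341, 256]]
side 1816
knob px [322.31034483 248.34482759] 29 [ 0.5599 -0.0179  0.1264] hrel [-0.0062  0.0034  0.009 ]
[[320, 246], [321, 246], [322, 246], [323, 246], [320, 247], [321, 247], [322, 247], [323, 247], [324, 247], [319, 248], [320, 248], [321, 248], [322, 248], [323, 248], [324, 248], [325, 248], [320, 249], [321, 249], [322, 249], [323, 249], [324, 249], [325, 249], [321, 250], [322, 250], [323, 250], [324, 250], [323, 251], [324, 251], [325, 251]]
top tall things x min [0.40535694 0.7747581 ] [ 0.40535694 -0.49926044  0.25001251] [1.0999679  0.38752207 1.28410367]
mug [ 0.71932621 -0.09320903  0.10028004] [ 0.52568915 -0.3295059   0.06008294] [0.79032376 0.03141583 0.12144006]
side tall things x min [0.77236893 0.78379691] [ 0.7707983  -0.48970058  0.25003509] [1.09701694 0.38994708 0.73146931]
mug [ 0.7136799  -0.10862845  0.098219  ] [ 0.51287709 -0.34056982  0.06075321] [0.81802428 0.02330914 0.12969966]
rect(y,up) rel cap ((-0.024210825562477112, 0.003527820110321045), (0.20660445094108582, 0.18005388975143433), 0.24888277053833008)
```

```bash
cat > g.py <<'E'
import numpy as np,sys
from scipy.spatial.transform import Rotation as Ro
from plant import ctrl
yaw=np.radians(13.75);c,s=np.cos(yaw),np.sin(yaw)
n=np.array([-.5*c,-.5*s,.8660254]);up=np.array([.8660254*c,.8660254*s,.5]);yy=np.array([-s,c,0])
cap=np.array([.5891,.0892,.1549])
def ori(a):  # a: angle (rad, ccw about n) of tool y from 'right' (-yy)
    y=-yy*np.cos(a)+up*np.sin(a);z=-n
    return np.c_[np.cross(y,z),y,z]
def knob(th,h=0.,r=.06): # grasp at h above nominal
    return cap-.096*yy+r*(-up*np.cos(th)-yy*np.sin(th))+n*(-.006+h)
def tcp(G): return G+.171*n
def go(p,R):
    st=ctrl.state();R0=Ro.from_euler('xyz',st["eef_rot"]).as_matrix()
    dp=(p-st["position"])/.12;rv=Ro.from_matrix(R@R0.T).as_rotvec()/np.radians(30)
    k=max(1,abs(dp).max(),abs(rv).max())
    rows=max(np.linalg.norm(dp)*.12/.0417,np.linalg.norm(rv)*30/7.16)
    print("q",st["qpos"].round(2),"F",st["contact_force"].round(1),"op",round(st["opening"],3),"t",round(st["time_s"],1))
    print("delta shift",dp.round(3),"turn",rv.round(3),"calls>=",round(k,2),"rows",round(rows,1))
    if k>1: print(" part:",(dp/k).round(3),(rv/k).round(3))
E
python3 - <<'E'
from g import *
print(tcp(knob(0,.06)),tcp(knob(0)))
go(np.array([.40,-.25,.45]),ori(0))
E
```

```text
[ 0.45216945 -0.04313902  0.31975571] [ 0.48130971 -0.03600845  0.26779419]
q [-1.3   0.12  1.65 -0.    1.37 -0.08] F [ 0.   0.5 -0.6] op 0.999 t 0.1
delta shift [1.462 2.998 0.387] turn [ 0.289 -0.958 -0.212] calls>= 3.0 rows 9.7
 part: [0.488 1.    0.129] [ 0.096 -0.319 -0.071]
```

apply_moves:
  motion: "0.5 1 0.13 0.1 -0.32 -0.07 0.3; 0.5 1 0.13 0.1 -0.32 -0.07 0.5; 0.5 1 0.13 0.1 -0.32 -0.07 0.5; 0.5 1 0.13 0.1 -0.32 -0.07 0.5"
  squeeze: 15

```text
time_s: 0.43
position: [0.286, -0.4865, 0.4205]
eef_rot: [3.137, -0.177, 0.319]
contact_force: [0.1, -0.8, 0.5]
opening: 0.777
```

apply_moves:
  motion: "0.5 1 0.13 0.1 -0.32 -0.07 0.5; 0.5 1 0.13 0.1 -0.32 -0.07 0.5; 0.5 1 0.13 0.1 -0.32 -0.07 0.5; 0.5 1 0.13 0.1 -0.32 -0.07 0.5"

```text
time_s: 0.77
position: [0.3457, -0.3667, 0.4365]
eef_rot: [3.137, -0.352, 0.283]
contact_force: [-0.0, -0.8, 0.5]
opening: 0.521
```

apply_moves:
  motion: "0.5 1 0.13 0.1 -0.32 -0.07 0.5; 0.5 1 0.13 0.1 -0.32 -0.07 0.5; 0.5 1 0.13 0.1 -0.32 -0.07 0.5; 0.5 1 0.13 0.1 -0.32 -0.07 0.5; 0.5 1 0.13 0.1 -0.32 -0.07 0.5"

```text
time_s: 1.18
position: [0.4053, -0.2484, 0.452]
eef_rot: [-3.14, -0.526, 0.244]
contact_force: [-0.8, -0.8, 0.4]
opening: 0.503
```

```bash
python3 - <<'E'
from g import *
go(tcp(knob(0,.06)),ori(0))
E
```

```text
q [-0.75 -0.38  2.05  0.47  1.21  0.46] F [-0.8 -0.8  0.4] op 0.503 t 1.2
delta shift [ 0.391  1.71  -1.102] turn [-0.004  0.004 -0.01 ] calls>= 1.71 rows 6.0
 part: [ 0.228  1.    -0.645] [-0.002  0.003 -0.006]
```

apply_moves:
  motion: "0.2 0.85 -0.55 0 0 0 0.5; 0.2 0.85 -0.55 0 0 0 0.5; 0.2 0.85 -0.55 0 0 0 0.5; 0.2 0.85 -0.55 0 0 0 0.5; 0.2 0.85 -0.55 0 0 0 0.5"

```text
time_s: 1.6
position: [0.4284, -0.1478, 0.3833]
eef_rot: [-3.136, -0.523, 0.24]
contact_force: [-0.6, 0.2, 0.4]
opening: 0.502
```

apply_moves:
  motion: "0.19 0.86 -0.55 0 0 -0.01 0.5; 0.19 0.86 -0.55 0 0 -0.01 0.5; 0.19 0.86 -0.55 0 0 -0.01 0.5; 0.19 0.86 -0.55 0 0 -0.01 0.5; 0.19 0.86 -0.55 0 0 -0.01 0.5"

```text
time_s: 2.02
position: [0.4517, -0.0451, 0.3189]
eef_rot: [-3.138, -0.524, 0.235]
contact_force: [-0.8, -0.1, 0.0]
opening: 0.501
```

```bash
python3 - <<'E'
from g import *
from h import *
go(tcp(knob(0,.06)),ori(0))
go(tcp(knob(0)),ori(0))
a=[]
for nm,(u,v) in{"top":(335,240),"side":(325,235)}.items():
    im=ctrl.snapshot(nm)["image"][v-75:v+75,u-60:u+60,::-1];a.append(cv2.resize(im,(400,500),interpolation=cv2.INTER_CUBIC))
cv2.imwrite("pics/hover.png",np.hstack(a))
E
```

```text
q [-0.27 -0.37  2.27  0.35  0.81  0.87] F [-0.8 -0.1  0. ] op 0.501 t 2.0
delta shift [0.004 0.016 0.007] turn [-0.006  0.     0.006] calls>= 1 rows 0.1
q [-0.27 -0.37  2.27  0.35  0.81  0.87] F [-0.8 -0.1  0. ] op 0.501 t 2.0
delta shift [ 0.247  0.076 -0.426] turn [-0.006  0.     0.006] calls>= 1 rows 1.4
```

View pics/hover.png

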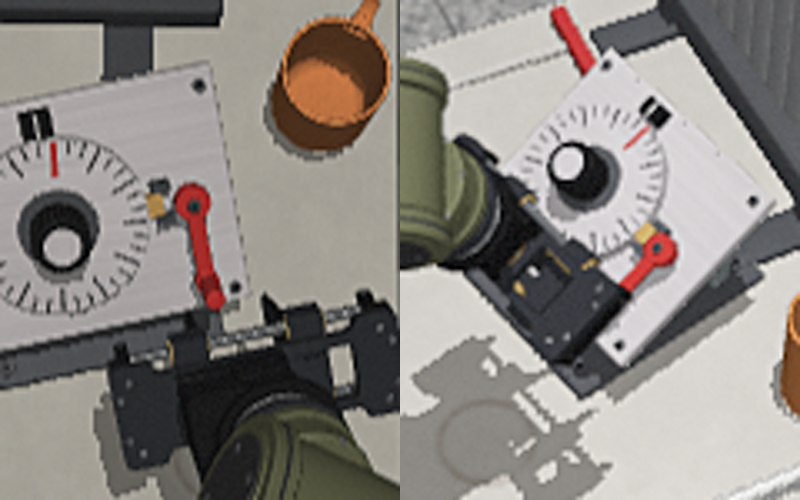

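The hover picture shows the fingers straddling the red knob, which is at about (215,295) in the left half. The dial and its surroundings are clear.

apply_moves:
  motion: "0.12 0.04 -0.21 0 0 0 0.5; 0.25 0.08 -0.43 0 0 0 0.5; 0.25 0.08 -0.43 0 0 0 0.5; 0.25 0.08 -0.43 0 0 0 0.5"

```text
time_s: 2.45
position: [0.4817, -0.037, 0.2676]
eef_rot: [-3.137, -0.524, 0.231]
contact_force: [0.2, 0.4, 0.4]
opening: 0.503
```

apply_moves:
  motion: "0 0 0 0 0 0 0.9; 0 0 0 0 0 0 0.9; 0 0 0 0 0 0 0.9; 0 0 0 0 0 0 0.9; 0 0 0 0 0 0 0.9; 0 0 0 0 0 0 0.9; 0 0 0 0 0 0 0.9; 0 0 0 0 0 0 0.9"
  squeeze: 15

```text
time_s: 3.12
position: [0.4814, -0.0351, 0.2687]
eef_rot: [-3.138, -0.527, 0.235]
contact_force: [-6.6, -1.5, 6.0]
opening: 0.154
```

```bash
python3 - <<'E'
from g import *
p0=ctrl.state()["position"]
print("dev from nominal (yy,up,n) mm",[1e3*(p0-tcp(knob(0)))@v for v in(yy,up,n)])
go(tcp(knob(0)),ori(0))
# arc rows relative to nominal start
for t in np.radians([6,12,18,24,30,36,42,48,54,60,66,70,74]):
    d=(knob(t)-knob(0))/.12; rv=n*t/np.radians(30); print(round(np.degrees(t)),d.round(3),rv.round(3))
E
```

```text
dev from nominal (yy,up,n) mm [np.float64(0.8130048939692457), np.float64(0.7497012083655625), np.float64(0.6284336972257134)]
q [-0.23 -0.23  2.25  0.38  0.67  0.86] F [-6.6 -1.5  6. ] op 0.154 t 3.1
delta shift [-0.001 -0.007 -0.008] turn [-0.007  0.005  0.007] calls>= 1 rows 0.0
6 [ 0.015 -0.05   0.001] [-0.097 -0.024  0.173]
12 [ 0.034 -0.099  0.005] [-0.194 -0.048  0.346]
18 [ 0.057 -0.145  0.012] [-0.291 -0.071  0.52 ]
24 [ 0.085 -0.189  0.022] [-0.389 -0.095  0.693]
30 [ 0.116 -0.229  0.033] [-0.486 -0.119  0.866]
36 [ 0.15  -0.266  0.048] [-0.583 -0.143  1.039]
42 [ 0.188 -0.299  0.064] [-0.68  -0.166  1.212]
48 [ 0.227 -0.327  0.083] [-0.777 -0.19   1.386]
54 [ 0.27  -0.35   0.103] [-0.874 -0.214  1.559]
60 [ 0.313 -0.369  0.125] [-0.971 -0.238  1.732]
66 [ 0.358 -0.383  0.148] [-1.068 -0.261  1.905]
70 [ 0.388 -0.389  0.164] [-1.133 -0.277  2.021]
74 [ 0.419 -0.392  0.181] [-1.198 -0.293  2.136]
```

apply_moves:
  motion: "0 0 0 0 0 0 0.7; 0 0 0 0 0 0 0.7; 0 0 0 0 0 0 0.7; -0.016 -0.004 0.029 0 0 0 0.7; -0.016 -0.004 0.029 0 0 0 0.7"

```text
time_s: 3.53
position: [0.4794, -0.0357, 0.2717]
eef_rot: [-3.138, -0.527, 0.234]
contact_force: [0.5, 0.8, 0.0]
opening: 0.301
```

apply_moves:
  motion: "0 0 0 0 0 0 0.9; 0 0 0 0 0 0 0.9; 0 0 0 0 0 0 0.9; 0 0 0 0 0 0 0.9; 0 0 0 0 0 0 0.9; 0 0 0 0 0 0 0.9"
  squeeze: 15

```text
time_s: 4.03
position: [0.4794, -0.0357, 0.2714]
eef_rot: [-3.138, -0.526, 0.234]
contact_force: [-0.5, -0.9, 0.2]
opening: 0.159
```

apply_moves:
  motion: "0.015 -0.05 0.001 -0.097 -0.024 0.173 0.9; 0.034 -0.099 0.005 -0.194 -0.048 0.346 0.9; 0.057 -0.145 0.012 -0.291 -0.071 0.52 0.9; 0.085 -0.189 0.022 -0.389 -0.095 0.693 0.9; 0.116 -0.229 0.033 -0.486 -0.119 0.866 0.9; 0.116 -0.229 0.033 -0.486 -0.119 0.866 0.9"

```text
time_s: 4.53
position: [0.4939, -0.0634, 0.2758]
eef_rot: [2.862, -0.452, 0.825]
contact_force: [0.9, 1.6, 0.7]
opening: 0.154
```

apply_moves:
  motion: "0.034 -0.037 0.015 -0.097 -0.024 0.173 0.9; 0.072 -0.07 0.031 -0.194 -0.048 0.346 0.9; 0.111 -0.098 0.05 -0.291 -0.071 0.52 0.9; 0.154 -0.121 0.07 -0.389 -0.095 0.693 0.9; 0.197 -0.14 0.092 -0.486 -0.119 0.866 0.9; 0.197 -0.14 0.092 -0.486 -0.119 0.866 0.9"

```text
time_s: 5.03
position: [0.5175, -0.0794, 0.2869]
eef_rot: [2.679, -0.259, 1.345]
contact_force: [2.2, 4.8, 1.5]
opening: 0.15
```

apply_moves:
  motion: "0.045 -0.014 0.023 -0.097 -0.024 0.173 0.9; 0.07 -0.018 0.037 -0.15 -0.037 0.266 0.9; 0.07 -0.018 0.037 -0.15 -0.037 0.266 0.9; 0.07 -0.018 0.037 -0.15 -0.037 0.266 0.9"

```text
time_s: 5.37
position: [0.5247, -0.0812, 0.2905]
eef_rot: [2.652, -0.186, 1.489]
contact_force: [-7.2, 4.7, 4.5]
opening: 0.157
```

```bash
python3 - <<'E'
from g import *
p=ctrl.state()["position"]
t=np.radians(69)
print("dev mm (radial,tangential,n) from 69deg",[1e3*(p-tcp(knob(t)))@v for v in(-up*np.cos(t)-yy*np.sin(t),up*np.sin(t)-yy*np.cos(t),n)])
go(tcp(knob(t)),ori(t))
E
```

```text
dev mm (radial,tangential,n) from 69deg [np.float64(-1.7262159753613409), np.float64(-0.5883078077393342), np.float64(3.9294679660722247)]
q [-0.31 -0.13  2.13  0.41  0.73 -0.42] F [-7.2  4.7  4.5] op 0.157 t 5.4
delta shift [ 0.019 -0.011 -0.029] turn [-0.012 -0.007  0.001] calls>= 1 rows 0.1
```

apply_moves:
  motion: "0.03 -0.005 0.015 0 0 0 0.9; 0.03 -0.005 0.015 0 0 0 0.9"

```text
time_s: 5.53
position: [0.5266, -0.0816, 0.2907]
eef_rot: [2.661, -0.186, 1.49]
contact_force: [-23.0, 2.0, 10.4]
opening: 0.153
```

apply_moves:
  motion: "0 0 0 0 0 0 0.5; 0 0 0 0 0 0 0.5; 0 0 0 0 0 0 0.5; 0 0 0 0 0 0 0.5; -0.12 -0.03 0.22 0 0 0 0.5; -0.24 -0.06 0.43 0 0 0 0.5; -0.36 -0.09 0.64 0 0 0 0.5; -0.36 -0.09 0.64 0 0 0 0.5"

```text
time_s: 6.2
position: [0.4859, -0.0943, 0.376]
eef_rot: [2.637, -0.18, 1.49]
contact_force: [1.6, -1.1, 1.3]
opening: 0.499
```

```bash
python3 - <<'E'
from g import *
from h import *
print("hover dial a=0");p=tcp(cap-.014*n)
go(p+.09*n,ori(np.radians(-20)))
a=[]
for nm,(u,v) in{"top":(315,230),"side":(325,225)}.items():
    d=ctrl.snapshot(nm);np.savez(nm+"1.npz",**d);im=d["image"][v-65:v+65,u-65:u+65,::-1];a.append(cv2.resize(im,(400,400),interpolation=cv2.INTER_CUBIC))
cv2.imwrite("pics/freed.png",np.hstack(a))
E
```

```text
hover dial a=0
q [-0.36 -0.31  2.13  0.37  0.9  -0.4 ] F [ 1.6 -1.1  1.3] op 0.499 t 6.2
delta shift [-0.14   1.284 -0.06 ] turn [ 1.456  0.366 -2.559] calls>= 2.56 rows 12.4
 part: [-0.055  0.502 -0.023] [ 0.569  0.143 -1.   ]
```

View pics/freed.png

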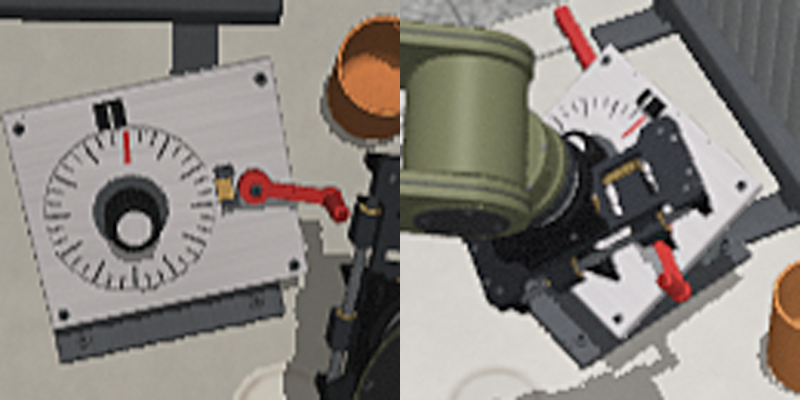

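apply_moves:
  motion: "-0.07 0.64 -0.03 0.565 0.142 -0.995 0.35; -0.07 0.64 -0.03 0.565 0.142 -0.995 0.35; -0.07 0.64 -0.03 0.565 0.142 -0.995 0.35; -0.07 0.64 -0.03 0.565 0.142 -0.995 0.35; -0.07 0.64 -0.03 0.565 0.142 -0.995 0.35; -0.07 0.64 -0.03 0.565 0.142 -0.995 0.35"

```text
time_s: 6.8
position: [0.4774, -0.016, 0.3638]
eef_rot: [2.835, -0.429, 0.904]
contact_force: [-1.0, -0.2, -0.6]
opening: 0.648
```

apply_moves:
  motion: "-0.07 0.64 -0.03 0.565 0.142 -0.995 0.35; -0.07 0.64 -0.03 0.565 0.142 -0.995 0.35; -0.07 0.64 -0.03 0.565 0.142 -0.995 0.35; -0.07 0.64 -0.03 0.565 0.142 -0.995 0.35; -0.07 0.64 -0.03 0.565 0.142 -0.995 0.35; -0.07 0.64 -0.03 0.565 0.142 -0.995 0.35"

```text
time_s: 7.3
position: [0.4689, 0.0609, 0.3602]
eef_rot: [-3.127, -0.524, 0.23]
contact_force: [-0.3, 0.4, -0.2]
opening: 0.652
```

```bash
cat > r.py <<'E'
from g import *
from h import *
def reading(d,lo=.036,hi=.066,vis=None):
    # rectify disc plane: 0.25mm/px patch from the camera by remap; x right(-yy), y up
    c0=cap-.040*n; N=1400; s=.0001*1.2
    j,i=np.meshgrid(np.arange(N),np.arange(N)); X=(j-N/2)*s;Y=(N/2-i)*s
    W=c0-X[...,None]*yy+Y[...,None]*up
    T=d["cam_to_world"];C=(W-T[:3,3])@T[:3,:3];x=C[...,0]/-C[...,2];y=-C[...,1]/-C[...,2];f=1+float(d["k1"])*(x*x+y*y)
    K=d["camera_matrix"]
    im=cv2.remap(d["image"],(K[0,0]*x*f+K[0,2]).astype(np.float32),(K[1,1]*y*f+K[1,2]).astype(np.float32),cv2.INTER_CUBIC)
    if vis: cv2.imwrite(vis,cv2.resize(im[:,:,::-1],(600,600),interpolation=cv2.INTER_AREA))
    a=im.astype(int);r=np.hypot(X,Y);red=(a[...,0]>1.7*a[...,1])&(a[...,0]>1.7*a[...,2])&(a[...,0]>80)&(r>.03)&(r<.07)
    k,l,st,ce=cv2.connectedComponentsWithStats(red.astype(np.uint8))
    for q in range(1,k):
        if st[q,4]>200:
            m=l==q;px,py=X[m].mean(),Y[m].mean()
            print("red area",st[q,4],"r mm",1e3*r[m].min(),1e3*r[m].max(),"ang ccw from up",np.degrees(np.arctan2(-px,py)).round(2),"reading about the same")
    # index white line: x centroid of bright in block at r .066-.085
    g=a.min(2);row=(Y>.067)&(Y<.082)&(abs(X)<.009)&(g>120)
    if row.any(): print("index x mm",1e3*X[row].mean(),"at r",1e3*Y[row].mean(),"n",row.sum())
E
python3 - <<'E'
from r import *
for nm in("top","side"):
    for k in "01":
        print(nm,k);reading(np.load(nm+k+".npz"),vis=f"pics/rect_{nm}{k}.png")
go(tcp(cap-.014*n)+.09*n,ori(0));go(tcp(cap-.014*n),ori(0))
import cv2
cv2.imwrite("pics/rect0.png",np.hstack([cv2.resize(cv2.imread(f"pics/rect_{m}0.png"),(400,400)) for m in("top","side")]))
E
```

```text
top 0
red area 6946 r mm 38.99907691215268 64.43821226570459 ang ccw from up -8.05 reading about the same
index x mm -0.04430506058446186 at r 74.0465003563792 n 1403
top 1
red area 6932 r mm 38.99907691215268 64.43821226570459 ang ccw from up -8.04 reading about the same
index x mm -0.10343472157229762 at r 74.08649508656995 n 2137
side 0
red area 4762 r mm 38.3371360432675 62.87645028148456 ang ccw from up -7.89 reading about the same
index x mm -0.5416091954022989 at r 74.91123371647508 n 3915
side 1
red area 4276 r mm 39.032294321497425 62.265663089699764 ang ccw from up -7.92 reading about the same
index x mm -0.6136649931538112 at r 74.73633957097216 n 4382
q [-0.01 -0.37  2.2   0.19  0.82  1.23] F [-0.3  0.4 -0.2] op 0.652 t 7.3
delta shift [ 0.002 -0.009  0.072] turn [-0.023 -0.006  0.005] calls>= 1 rows 0.2
q [-0.01 -0.37  2.2   0.19  0.82  1.23] F [-0.3  0.4 -0.2] op 0.652 t 7.3
delta shift [ 0.366  0.08  -0.577] turn [-0.023 -0.006  0.005] calls>= 1 rows 2.0
```

View pics/rect0.png

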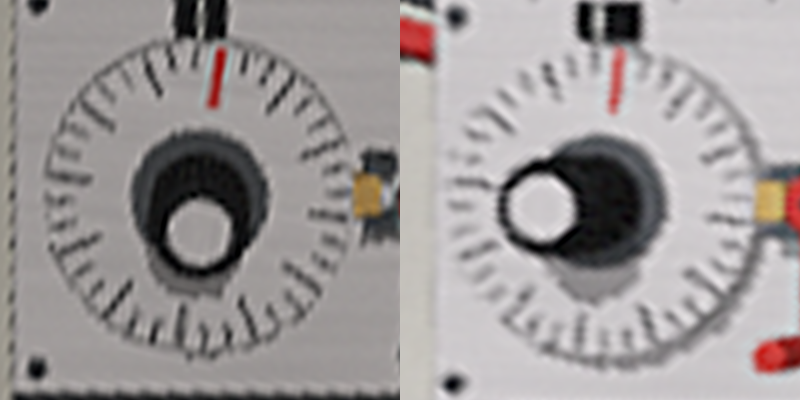

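apply_moves:
  motion: "0.12 0.026 -0.19 -0.02 0 0 0.35; 0.24 0.052 -0.38 -0.02 0 0 0.35; 0.358 0.078 -0.563 -0.02 0 0 0.35; 0.358 0.078 -0.563 -0.02 0 0 0.35; 0.358 0.078 -0.563 -0.02 0 0 0.35"

```text
time_s: 7.72
position: [0.5114, 0.0697, 0.2914]
eef_rot: [-3.141, -0.518, 0.24]
contact_force: [0.2, 1.2, 0.4]
opening: 0.652
```

apply_moves:
  motion: "0 0 0 0 0 0 0.8; 0 0 0 0 0 0 0.8; 0 0 0 0 0 0 0.8; 0 0 0 0 0 0 0.8; 0 0 0 0 0 0 0.8; 0 0 0 0 0 0 0.8; 0 0 0 0 0 0 0.8"
  squeeze: 40

```text
time_s: 8.3
position: [0.5116, 0.0712, 0.2963]
eef_rot: [-3.137, -0.527, 0.238]
contact_force: [-1.5, 11.6, 1.8]
opening: 0.411
```

```bash
python3 - <<'E'
from g import *
go(tcp(cap-.012*n),ori(0))
print([1e3*(ctrl.state()["position"]-tcp(cap-.012*n))@v for v in(yy,up,n)])
E
```

```text
q [ 0.01 -0.18  2.17  0.19  0.66  1.22] F [-1.5 11.6  1.8] op 0.411 t 8.3
delta shift [ 0.002 -0.007 -0.031] turn [-0.009  0.004 -0.001] calls>= 1 rows 0.1
[np.float64(0.9169292631087634), np.float64(1.836390623637315), np.float64(3.2457021157644044)]
```

apply_moves:
  motion: "0 0.008 0 -0.1 -0.025 0.18 0.8; 0 0.008 0 -0.2 -0.05 0.36 0.8; 0 0.008 0 -0.3 -0.075 0.54 0.8; 0 0.008 0 -0.4 -0.1 0.72 0.8; 0 0.008 0 -0.518 -0.127 0.924 0.8; 0 0.008 0 -0.518 -0.127 0.924 0.8; 0 0.008 0 -0.518 -0.127 0.924 0.8"

```text
time_s: 8.88
position: [0.5113, 0.0722, 0.2962]
eef_rot: [2.847, -0.441, 0.867]
contact_force: [-4.8, 10.9, 4.8]
opening: 0.412
```

apply_moves:
  motion: "0 0 0 -0.1 -0.025 0.18 0.8; 0 0 0 -0.2 -0.05 0.36 0.8; 0 0 0 -0.3 -0.075 0.54 0.8; 0 0 0 -0.4 -0.1 0.72 0.8; 0 0 0 -0.518 -0.127 0.924 0.8; 0 0 0 -0.518 -0.127 0.924 0.8; 0 0 0 -0.518 -0.127 0.924 0.8"

```text
time_s: 9.47
position: [0.5108, 0.0725, 0.296]
eef_rot: [2.665, -0.226, 1.415]
contact_force: [-9.7, 12.0, 6.7]
opening: 0.416
```

```bash
python3 - <<'E'
from r import *
a=64
go(tcp(cap-.012*n),ori(np.radians(a)))
print([1e3*(ctrl.state()["position"]-tcp(cap-.012*n))@v for v in(yy,up,n)])
for nm in("top","side"): print(nm);reading(ctrl.snapshot(nm))
E
```

```text
q [ 0.01 -0.18  2.17  0.2   0.66  0.1 ] F [-9.7 12.   6.7] op 0.416 t 9.5
delta shift [ 0.009 -0.018 -0.028] turn [-0.01  -0.003 -0.008] calls>= 1 rows 0.1
[np.float64(2.374092737361164), np.float64(1.2047508523130817), np.float64(3.2063411802441038)]
top
red area 6370 r mm 38.182823363392075 64.51950402785192 ang ccw from up 55.07 reading about the same
index x mm 0.21066064370412202 at r 74.33488424618861 n 1771
side
index x mm -0.48832730560578663 at r 74.69335443037976 n 4424
```

apply_moves:
  motion: "0 0 0 -0.1 -0.025 0.18 0.8; 0 0 0 -0.2 -0.05 0.36 0.8; 0 0 0 -0.3 -0.075 0.54 0.8; 0 0 0 -0.4 -0.1 0.72 0.8; 0 0 0 -0.526 -0.129 0.938 0.8; 0 0 0 -0.526 -0.129 0.938 0.8; 0 0 0 -0.526 -0.129 0.938 0.8"

```text
time_s: 10.15
position: [0.5103, 0.0724, 0.2956]
eef_rot: [2.624, 0.05, 1.914]
contact_force: [-15.9, 11.5, 9.5]
opening: 0.416
```

apply_moves:
  motion: "0 0 0 -0.1 -0.025 0.18 0.8; 0 0 0 -0.2 -0.05 0.36 0.8; 0 0 0 -0.3 -0.075 0.54 0.8; 0 0 0 -0.4 -0.1 0.72 0.8; 0 0 0 -0.526 -0.129 0.938 0.8; 0 0 0 -0.526 -0.129 0.938 0.8; 0 0 0 -0.526 -0.129 0.938 0.8"

```text
time_s: 10.73
position: [0.5098, 0.0719, 0.2953]
eef_rot: [2.722, 0.312, 2.429]
contact_force: [-19.2, 7.7, 11.6]
opening: 0.416
```

```bash
python3 - <<'E'
from r import *
go(tcp(cap-.012*n),ori(np.radians(129)))
print([1e3*(ctrl.state()["position"]-tcp(cap-.012*n))@v for v in(yy,up,n)])
for nm in("top","side"): print(nm);reading(ctrl.snapshot(nm))
E
```

```text
q [ 0.01 -0.19  2.17  0.19  0.66 -1.04] F [-19.2   7.7  11.6] op 0.416 t 10.7
delta shift [ 0.017 -0.013 -0.022] turn [-0.006 -0.015 -0.011] calls>= 1 rows 0.1
[np.float64(2.0438192612867674), np.float64(-0.047475521887114125), np.float64(3.130992853437077)]
top
index x mm 0.20443661971830984 at r 74.36542253521127 n 1704
side
index x mm -0.6099034482758622 at r 74.78038620689655 n 4350
```

apply_moves:
  motion: "0 0 0 0 0 0 0.35; 0 0 0 0 0 0 0.35; 0 0 0 0 0 0 0.35; 0 0 0 0 0 0 0.35; -0.11 -0.026 0.19 0 0 0 0.35; -0.22 -0.053 0.385 0 0 0 0.35; -0.324 -0.079 0.577 0 0 0 0.35; -0.324 -0.079 0.577 0 0 0 0.35"

```text
time_s: 11.5
position: [0.4733, 0.0605, 0.3698]
eef_rot: [2.712, 0.327, 2.421]
contact_force: [1.1, -0.3, 1.3]
opening: 0.647
```

```bash
python3 - <<'E'
from r import *
for nm in("top","side"): print(nm);reading(ctrl.snapshot(nm),vis=f"pics/rect_{nm}2.png")
go(tcp(knob(np.radians(69),.07)),ori(np.radians(69)))
E
```

```text
top
index x mm 0.21467403314917127 at r 74.40450828729281 n 1810
side
red area 1310 r mm 38.61036130367081 46.988083595737336 ang ccw from up 122.02 reading about the same
index x mm -0.5913951890034365 at r 74.77080412371133 n 4365
q [-0.01 -0.36  2.18  0.17  0.82 -1.02] F [ 0.8 -0.   0.1] op 0.651 t 11.6
delta shift [ 0.165 -1.263 -0.148] turn [ 0.973  0.245 -1.732] calls>= 1.73 rows 8.4
 part: [ 0.095 -0.729 -0.085] [ 0.562  0.142 -1.   ]
```

Move towards the knob (hover); the dial should then be in view of the top camera.

apply_moves:
  motion: "0.08 -0.63 -0.07 0.486 0.122 -0.866 0.5; 0.08 -0.63 -0.07 0.486 0.122 -0.866 0.5; 0.08 -0.63 -0.07 0.486 0.122 -0.866 0.5; 0.08 -0.63 -0.07 0.486 0.122 -0.866 0.5; 0.08 -0.63 -0.07 0.486 0.122 -0.866 0.5; 0.08 -0.63 -0.07 0.486 0.122 -0.866 0.5"

```text
time_s: 12.1
position: [0.4827, -0.0148, 0.3539]
eef_rot: [2.626, 0.076, 1.95]
contact_force: [-0.1, 0.4, -0.4]
opening: 0.501
```

apply_moves:
  motion: "0.08 -0.63 -0.07 0.486 0.122 -0.866 0.5; 0.08 -0.63 -0.07 0.486 0.122 -0.866 0.5; 0.08 -0.63 -0.07 0.486 0.122 -0.866 0.5; 0.08 -0.63 -0.07 0.486 0.122 -0.866 0.5; 0.08 -0.63 -0.07 0.486 0.122 -0.866 0.5; 0.08 -0.63 -0.07 0.486 0.122 -0.866 0.5"

```text
time_s: 12.6
position: [0.4923, -0.09, 0.3465]
eef_rot: [2.649, -0.181, 1.495]
contact_force: [-0.3, -1.0, -0.2]
opening: 0.503
```

```bash
python3 - <<'E'
from r import *
for nm in("top","side"): print(nm);reading(ctrl.snapshot(nm),vis=f"pics/rect_{nm}3.png")
go(tcp(knob(np.radians(69),.07)),ori(np.radians(69)))
go(tcp(knob(np.radians(69),.003)),ori(np.radians(69)))
E
```

```text
top
red area 6361 r mm 37.28602955531737 63.34477089705196 ang ccw from up 120.03 reading about the same
index x mm 0.13630210887690045 at r 74.37386954389407 n 2039
side
index x mm -0.600741418764302 at r 74.77683295194508 n 4370
q [-0.34 -0.27  2.15  0.38  0.86 -0.41] F [-0.1  0.1  1. ] op 0.502 t 12.7
delta shift [ 0.006 -0.009  0.007] turn [-0.001 -0.002 -0.011] calls>= 1 rows 0.0
q [-0.34 -0.27  2.15  0.38  0.86 -0.41] F [-0.1  0.1  1. ] op 0.502 t 12.7
delta shift [ 0.277  0.057 -0.477] turn [-0.001 -0.002 -0.011] calls>= 1 rows 1.6
```

View pics/rect_top3.png

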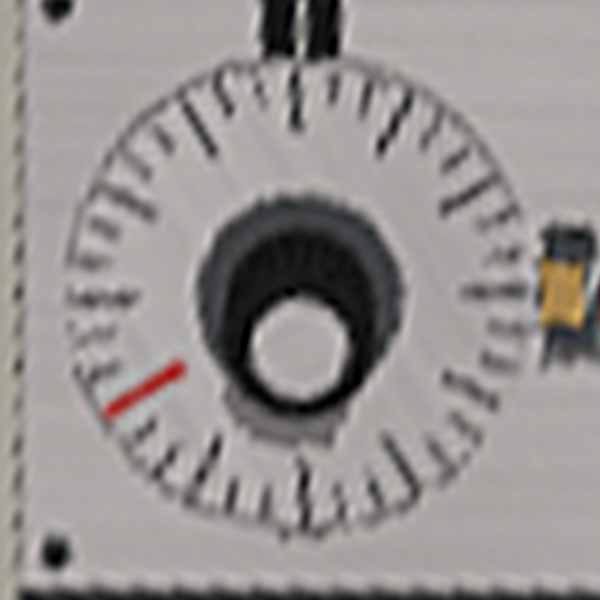

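The top camera shows the fourth long line at the index: line at (297,95), index at (301,30). The red line sits at about 120° anticlockwise. I'll refine this with the phase of the tick pattern before clamping.

```bash
cat > ph.py <<'E'
from r import *
def phase(f):
    g=cv2.imread(f,0).astype(np.float32)
    P=cv2.warpPolar(g,(300,3600),(300,300),300,cv2.WARP_POLAR_LINEAR)  # row: angle cw from +x(right)
    s=.14*2*.6*2 # mm per px at 600 (168mm/600)
    s=168/600; ring=P[:,int(56/s):int(62/s)].mean(1)
    ring=ring-cv2.GaussianBlur(np.r_[ring,ring,ring][:,None],(1,401),60)[3600:7200,0]
    th=np.radians(np.arange(3600)/10+90) # cw from up
    z=(-ring*np.exp(1j*36*th)).sum();return np.degrees(np.angle(z))/36,abs(z)
if __name__=="__main__":
    for f in("top0","top1","top2","top3","side0","side3"): print(f,"tick offset cw deg mod10",phase(f"pics/rect_{f}.png"))
E
python3 ph.py
```

```text
top0 tick offset cw deg mod10 (np.float64(-1.6942865720426026), np.float64(64355.71530400959))
top1 tick offset cw deg mod10 (np.float64(-1.696290159806413), np.float64(69876.75917357532))
top2 tick offset cw deg mod10 (np.float64(-1.4028804509124209), np.float64(44552.67057813701))
top3 tick offset cw deg mod10 (np.float64(-1.0836133564220944), np.float64(67652.58387319486))
side0 tick offset cw deg mod10 (np.float64(-1.6931418443596096), np.float64(55539.22633628457))
side3 tick offset cw deg mod10 (np.float64(-1.2287240982315804), np.float64(26890.232373103634))
```

apply_moves:
  motion: "0.14 0.028 -0.24 0 0 0 0.5; 0.277 0.057 -0.477 0 0 0 0.5; 0.277 0.057 -0.477 0 0 0 0.5; 0.277 0.057 -0.477 0 0 0 0.5"

```text
time_s: 13.03
position: [0.5251, -0.0825, 0.2876]
eef_rot: [2.653, -0.182, 1.494]
contact_force: [0.1, 0.3, 0.9]
opening: 0.498
```

apply_moves:
  motion: "0 0 0 0 0 0 0.9; 0 0 0 0 0 0 0.9; 0 0 0 0 0 0 0.9; 0 0 0 0 0 0 0.9; 0 0 0 0 0 0 0.9; 0 0 0 0 0 0 0.9; 0 0 0 0 0 0 0.9; 0 0 0 0 0 0 0.9"
  squeeze: 15

```text
time_s: 13.7
position: [0.5247, -0.0834, 0.2899]
eef_rot: [2.651, -0.182, 1.492]
contact_force: [-9.0, -0.3, 5.0]
opening: 0.154
```

```bash
python3 - <<'E'
from g import *
t0=np.radians(69)
go(tcp(knob(t0,.003)),ori(t0))
for a,L in((69,[63,57,51,45,39]),(39,[33,27,21,15,9]),(9,[4,-1])):
    print(a)
    for t in L:
        d=(knob(np.radians(t))-knob(np.radians(a)))/.12; rv=n*(t-a)/30
        print(*d.round(3),*rv.round(3),"0.9;",end=" ")
    print()
E
```

```text
q [-0.31 -0.13  2.13  0.41  0.73 -0.43] F [-9.  -0.3  5. ] op 0.154 t 13.7
delta shift [ 0.007  0.005 -0.003] turn [-0.004 -0.007 -0.006] calls>= 1 rows 0.0
69
-0.045 0.011 -0.024 0.097 0.024 -0.173 0.9; -0.09 0.027 -0.047 0.194 0.048 -0.346 0.9; -0.133 0.048 -0.068 0.291 0.071 -0.52 0.9; -0.174 0.074 -0.087 0.389 0.095 -0.693 0.9; -0.212 0.105 -0.105 0.486 0.119 -0.866 0.9; 
39
-0.036 0.035 -0.015 0.097 0.024 -0.173 0.9; -0.069 0.073 -0.028 0.194 0.048 -0.346 0.9; -0.098 0.115 -0.039 0.291 0.071 -0.52 0.9; -0.123 0.161 -0.047 0.389 0.095 -0.693 0.9; -0.145 0.208 -0.053 0.486 0.119 -0.866 0.9; 
9
-0.014 0.041 -0.002 0.081 0.02 -0.144 0.9; -0.026 0.083 -0.003 0.162 0.04 -0.289 0.9;
```

apply_moves:
  motion: "-0.045 0.011 -0.024 0.097 0.024 -0.173 0.9; -0.09 0.027 -0.047 0.194 0.048 -0.346 0.9; -0.133 0.048 -0.068 0.291 0.071 -0.52 0.9; -0.174 0.074 -0.087 0.389 0.095 -0.693 0.9; -0.212 0.105 -0.105 0.486 0.119 -0.866 0.9; -0.212 0.105 -0.105 0.486 0.119 -0.866 0.9"

```text
time_s: 14.2
position: [0.4994, -0.0712, 0.2777]
eef_rot: [2.794, -0.401, 0.99]
contact_force: [-5.1, -3.7, 2.0]
opening: 0.155
```

apply_moves:
  motion: "-0.036 0.035 -0.015 0.097 0.024 -0.173 0.9; -0.069 0.073 -0.028 0.194 0.048 -0.346 0.9; -0.098 0.115 -0.039 0.291 0.071 -0.52 0.9; -0.123 0.161 -0.047 0.389 0.095 -0.693 0.9; -0.145 0.208 -0.053 0.486 0.119 -0.866 0.9; -0.145 0.208 -0.053 0.486 0.119 -0.866 0.9"

```text
time_s: 14.7
position: [0.4817, -0.0463, 0.2709]
eef_rot: [3.053, -0.517, 0.419]
contact_force: [-10.6, -6.4, 4.4]
opening: 0.152
```

apply_moves:
  motion: "-0.014 0.041 -0.002 0.081 0.02 -0.144 0.9; -0.026 0.083 -0.003 0.162 0.04 -0.289 0.9; -0.026 0.083 -0.003 0.162 0.04 -0.289 0.9; -0.026 0.083 -0.003 0.162 0.04 -0.289 0.9"

```text
time_s: 15.03
position: [0.4785, -0.0366, 0.2704]
eef_rot: [-3.132, -0.522, 0.222]
contact_force: [-11.3, -6.4, 5.8]
opening: 0.152
```

```bash
python3 - <<'E'
from g import *
print([1e3*(ctrl.state()["position"]-tcp(knob(0,.003)))@v for v in(yy,up,n)])
go(tcp(knob(0,.003)),ori(0))
E
```

```text
[np.float64(0.10094544410985029), np.float64(-1.1628250694559445), np.float64(0.6634464030798226)]
q [-0.24 -0.24  2.26  0.37  0.68  0.87] F [-11.3  -6.4   5.8] op 0.152 t 15.0
delta shift [0.011 0.002 0.   ] turn [-0.016 -0.006  0.025] calls>= 1 rows 0.1
```

apply_moves:
  motion: "-0.004 0.03 0 0 0 0 0.9; -0.004 0.03 0 0 0 0 0.9; -0.004 0.03 0 0 0 0 0.9"

```text
time_s: 15.28
position: [0.4782, -0.034, 0.2704]
eef_rot: [-3.136, -0.523, 0.223]
contact_force: [-10.6, -13.6, 4.4]
opening: 0.153
```

apply_moves:
  motion: "-0.003 0.02 0 0 0 0 0.9; -0.003 0.02 0 0 0 0 0.9; -0.003 0.02 0 0 0 0 0.9"

```text
time_s: 15.53
position: [0.478, -0.033, 0.2704]
eef_rot: [-3.141, -0.523, 0.224]
contact_force: [-10.9, -22.5, 2.7]
opening: 0.155
```

apply_moves:
  motion: "0 0 0 0 0 0 0.5; 0 0 0 0 0 0 0.5; 0 0 0 0 0 0 0.5; 0 0 0 0 0 0 0.5; -0.12 -0.03 0.22 0 0 0 0.5; -0.24 -0.06 0.43 0 0 0 0.5; -0.36 -0.09 0.64 0 0 0 0.5; -0.36 -0.09 0.64 0 0 0 0.5"

```text
time_s: 16.2
position: [0.4356, -0.0409, 0.3536]
eef_rot: [-3.135, -0.536, 0.223]
contact_force: [0.3, -0.5, 1.4]
opening: 0.497
```

apply_moves:
  motion: "-0.2 -0.9 0.5 0 0 0 0.5; -0.2 -0.9 0.5 0 0 0 0.5; -0.2 -0.9 0.5 0 0 0 0.5; -0.2 -0.9 0.5 0 0 0 0.5; -0.2 -0.9 0.5 0 0 0 0.5"

```text
time_s: 16.62
position: [0.4115, -0.1501, 0.4087]
eef_rot: [-3.131, -0.528, 0.217]
contact_force: [0.2, -0.5, -0.4]
opening: 0.499
```

```bash
python3 - <<'E'
from ph import *
a=[]
for nm,(u,v) in{"top":(315,230),"side":(325,225)}.items():
    d=ctrl.snapshot(nm);np.savez(nm+"4.npz",**d);print(nm);f=f"pics/rect_{nm}4.png";reading(d,vis=f);print("phase",phase(f))
    im=d["image"][v-65:v+65,u-65:u+65,::-1];a.append(cv2.resize(im,(400,400),interpolation=cv2.INTER_CUBIC))
    d0=np.load(nm+"0.npz")
    # lever: red angle about pivot in the plane at lever-arm height
    for dd in(d0,d):
        P=cloud(dd);q=dd["image"].astype(int);R=(q[...,0]>1.8*q[...,1])&(q[...,0]>90)&(q[...,0]>1.8*q[...,2])
        piv=cap-.096*yy-.028*n;h=(P-piv)@n;m=R&(np.linalg.norm(P-piv,axis=-1)<.09)&(abs(h)<.008)
        X=-(P[m]-piv)@yy;Y=(P[m]-piv)@up;k=Y<-.015
        print("lever deg",np.degrees(np.arctan2(X[k].mean(),-Y[k].mean())).round(2),k.sum())
cv2.imwrite("pics/final.png",np.hstack(a))
E
```

```text
top
red area 6372 r mm 37.34487916702905 63.386358153785736 ang ccw from up 120.03 reading about the same
index x mm 0.1315533498759305 at r 74.35009429280399 n 2015
phase (np.float64(-1.0851506112925862), np.float64(67450.50065867438))
lever deg -0.88 84
lever deg -1.13 85
side
red area 3950 r mm 38.507287621955406 62.7902795024835 ang ccw from up 121.81 reading about the same
index x mm -0.6047698744769874 at r 74.79048814504883 n 4302
phase (np.float64(-1.2504283541702432), np.float64(56603.98888428524))
lever deg 1.23 73
lever deg 1.2 68
```

View pics/final.png

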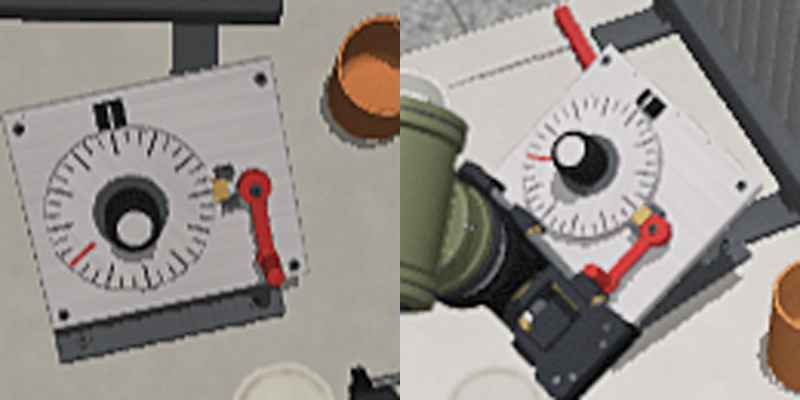

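```bash
python3 -c "
from plant import ctrl
s=ctrl.state();print(s['contact_force'],s['qd'].round(3));print(ctrl.close_job())"
```

```text
[-0.85309716 -0.39680471 -0.63991075] [ 0.026  0.003  0.019 -0.001 -0.     0.   ]
the job is handed in; nothing more can be done
None
```

The dial is clamped at about 121° at the index, within the 3° allowed, and the job is handed in. I swung the lever out to its stop and turned the dial about 129° in one grasp. I then swung the lever home until the resisting force rose to about 22 N. It took under 17 s of the 72 s allowed.

- **Dial:** The tick marks read 121.1° from the top camera and 120.8–121.3° from the side. The red line reads 120.0° from the top and 121.8° from the side. The two methods differ by up to about 1°, but every value is within 3°. The top camera's reading did not change when the clamp closed.
- **Lever:** It is back in its starting position, within 0.3° in both views.
- **Surroundings:** The robot was clear of everything, with wrist force near zero, when I handed in. I steered clear of the bystanders and saw none disturbed in the views I took. I did not measure their positions again afterwards.
- **Forces:** On my first grip of the knob the fingers touched its wide foot with about 9 N, so I gripped it again 3 mm higher. The highest wrist force I saw was about 25 N.

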